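# Close the glue-up press on a toy shell, four clicks, and hold

### The arm

A 6-joint arm with a two-finger parallel gripper is mounted at the origin on the work surface. World frame = base frame: x ahead of the robot, y to its left, z up, the work surface at z = 0. Lengths are in mm, angles in degrees, forces in N, time in s.
With the tool pointing down it reaches from about 350 to 850 mm from the base axis. Payload 8.1 kg.
Tool frame: the origin (TCP) lies on the centre line of the jaws, within the pads' length; the fingertips stand r.tip_extent ahead of it and the grasp point (between the pads) lies 8 mm behind it (r.tip_extent is the distance from the TCP to the fingertips, in mm); z points along the fingers, y is the direction in which the jaws open and shut (so a half turn about z gives the same grasp; the last joint's range is limited). The gripper opens to 85 mm and grips with 20 to 120 N. Pads are 22 mm wide; open, the fingers measure 114 mm over their backs; the gripper's body (76 mm by 85 mm) begins 54 mm behind the grasp point. The pads swing forward as they close: fully open they stand 13 mm farther back than shut.
Start: joints at [-76.284, 7.471, 85.268, -0, 87.261, -4.893], TCP at [191.492, -568.626, 204.692] pointing down, gripper open.
Joint ranges: [-169.43, 169.43], [-51.17, 129.36], [1.28, 143.12], [-76.62, 256.62], [0, 156.53], [-152.29, 152.29]. Speed limits (degrees/s): [136.94, 136.94, 159.86, 180, 180, 180].

### API

Orientations are given as [roll, pitch, yaw] about the fixed x, y, z axes, in that order (R = Rz(yaw) Ry(pitch) Rx(roll)).
In Python, from bench import sense, optics, hand_in, spotter, r gives the robot as it stands.
- The arm moves only by the tool apply_moves, never from a script. Its argument "series" is a list of rows, each a list of 3 entries, a list of its own where there are three numbers: the opening, from 0 (shut) to 1 (fully open), then the shift along the world's x, y, z in m, then the turn about the world's z in rad. In form: [[grip, [x, y, z], turn], ...]. A call has 1 to 5 rows; each row is the pose to reach, as a shift and turn from the pose measured when the call began; what a row does not reach only later rows make up. A row lasts 1/8 s, in which the tool goes at most 62.5 mm and 10.7 degrees, less where a joint would pass 70% of its speed; a pose out of reach is approached as far as the arm can. A call with a gripper value outside its range is refused whole. The fingers move at their own pace and stop on an object; "grip_force" is the grip in N (left out, the last holds). Time passes only in rows, so rows that repeat a pose let the fingers close. It gives the time, the measured TCP pose, the force and the opening at its end, in the units of the state.
- sense(): the state, without advancing time (a new reading comes with each control period).
- optics.snapshot(name): name is "scene" or "top"; returns a dict with "color" (400x640x3 uint8, blue, green, red), "intrinsics" (3x3 intrinsics, pixels), "rvec" (rotation vector, rad) and "tvec" (3), from world to camera coordinates, as OpenCV has them. Camera axes: x right, y down, z forward; pixel columns grow to the right and rows downward; lengths in mm; the calibration is good to about 2 mm. A picture is of the moment at which its call begins. There is no depth.
- hand_in(): hands the job in, once; it reports no verdict.
Trained networks look in a picture, given as the dict that the camera call returned (one of the last four; its "shot" number tells which), for a name from the list of things; names that differ only in an ending like _2 or _b are one class to them, and where a whole thing is asked for, a point or a joint stands for the part that bears it (a point fixed in the world has none). Each returns a list of dicts, best first, with "p" (0 to 1); they miss things now and then, are a little off and sometimes report something else, mostly with a low value. They report only what shows in the picture. A call takes as long as a camera call.
- spotter.search_frame(picture, query): "xyz" ([x, y, z] in mm, in the coordinates of the camera as it stood for that picture, good to about 4 mm: the middle of the surface that is visible of it).
- spotter.masks_of(picture, query): "mask" (400x640 bool, what is visible of it).
The state is a dict: "time": time; "joint_pos": joint angles; "qd": joint speeds; "joint_efforts": joint torques, N m; "tool_pos": TCP position; "tcp_rot": TCP orientation; "ft_force": force on the tool from outside, world axes, zero at the start; "wrist_torque": the same for the moment, N m; "finger_gap": finger opening in mm.
Only numpy, scipy, OpenCV 4.12 (cv2) and the standard library are available. Lean on these libraries where they do the work, as an engineer would, in place of code of your own. Each camera call takes 0.05 s, during which the arm holds its last target.

### The job

Push the glue-up press's open drawer, with the toy shell in it, fully home until it snaps into its catch. Then swing the press lever clockwise (seen from above) exactly four clicks on from where it stands now, never past the fourth, and finish with the gripper still holding the lever there, because it springs back when let go. Leave the jar, the tape roll and the screwdriver where they are.

Things in the scene. Friction and masses are not known exactly. Their poses are not given: they have to be found in the camera images.
- drawer_front (a point): Centre of the outer face of the drawer's upright aluminium front plate, 160 wide, 52 tall, 10 mm thick; this point is 40 mm above the table, the plate spans 14 to 66 mm. x points into the press, the way the drawer is pushed; y left, z up. Free table before it; the press head begins 65 mm behind the plate's closed place, 138 mm up.
- drawer (a joint): How far the press drawer stands open, m: 0 is fully home, it starts 0.035 to 0.07 open. It slides with light friction; a spring catch resists with about 5 N at 12 to 5 mm open, then snaps the drawer to 0 and keeps it there.
- lever_knob (a point): Centre of the upright round black knob at the end of the press lever: 24 mm diameter, 50 mm tall, centre 225 mm above the table, standing on the flat lever arm (top at 199 mm). Fixed to the lever, 110 mm from its upright turning axis. x points outwards along the lever, z up. The lever stands out at the right of the press seen from the robot.
- lever_pivot (a point): Point on the lever's upright turning axis, level with the centre of the knob (225 mm above the table), above the press head. Its x axis points along the press to its back, parallel to that of drawer_front.
- lever (a joint): Lever angle, rad, growing clockwise from above (the knob comes towards the robot). Rests lie at 0, 0.2, 0.4 ... to a stop at 1.4; each step is a click. It starts at rest 0 or 0.2 (reads up to 0.02 less there). A spring pulls back: in the first two rests the lever stays by itself, four clicks on it springs back if let go. Up to 12 N at the knob, rising 4 to 6 N in each click, then giving way.
- glue_jar: Bystander: clear jar with white cap, 52 mm diameter, 70 mm tall, standing beside the press; origin at the centre of its underside.
- tape_roll: Bystander: dark roll of tape lying flat, 90 mm outer diameter, 24 mm high; origin at the centre of its underside.
- screwdriver: Bystander: screwdriver with black handle lying on the table; origin under its middle, x along the shaft.

How it is judged (in metres and radians):
On the way, in this order (a step that is already met when the one before it is completed fails the run):
1. the drawer is fully home in its catch (value of joint drawer below 0.003 m), for 0.2 s.
2. the lever stands four clicks on from its start (distance of lever_knob from where it was at the start of the episode between 0.0775 and 0.0937 m), for 0.2 s.
At the end, for the whole second after the job is handed in: The drawer is home (within 3 mm), the lever is four clicks on from its start (0.8 rad, within 0.08 rad; the knob's centre 77.5 to 93.7 mm from its start) and at rest, and the fingers hold it there with at least 1 N (all of step 2 and value of joint drawer below 0.003 m and velocity of joint lever between -0.1 and 0.1 rad/s and contact force between the fingers and lever above 1 N); the arm keeps its last pose, push and grip.
It fails at once if the lever is advanced before the drawer is home (value of joint drawer above 0.01 m and distance of lever_knob from where it was at the start of the episode above 0.015 m).
It fails at once if the lever is taken past the fourth click (distance of lever_knob from where it was at the start of the episode above 0.0996 m).
It fails at once if a bystander is moved more than 25 mm (distance of any of glue_jar, tape_roll, screwdriver from where it was at the start of the episode above 0.025 m).
It also fails if it takes over 53 s, if anything falls off the work surface, if the arm or the gripper's body presses on something with over 40 N, if the wrist force passes 120 N, or if a joint passes its speed limit or range.

## Working session

There is one attempt and no reset: what is moved stays moved. The work goes in short steps, Python scripts to look and compute and a tool call to move; the robot and the scene stay as the last step left them, time stands still between calls to the robot, and variables do not carry over. Pictures are saved under pics/ and viewed, and the job is handed in when it is done.

Besides the shell and the picture viewer there is one more tool, called after "Emit:" as name(argument=value, ...) on one line, values as JSON. apply_moves: Moves the arm, as the interface text tells. Its arguments: {"type":"object","properties":{"series":{"type":"array"},"grip_force":{"type":"number"}},"required":["series"]}

```bash
mkdir -p pics; cat > h.py <<'E'
import numpy as np,cv2
from bench import sense,optics,hand_in,spotter,r
def w(pic,xyz):
    R=cv2.Rodrigues(np.array(pic["rvec"],float))[0]
    return R.T@(np.array(xyz,float)-np.array(pic["tvec"],float).ravel())
def proj(pic,P):
    return cv2.projectPoints(np.array(P,float).reshape(-1,1,3),np.array(pic["rvec"],float),np.array(pic["tvec"],float),np.array(pic["intrinsics"],float),None)[0].reshape(-1,2)
def ray(pic,u,v,z):
    K=np.array(pic["intrinsics"],float);R=cv2.Rodrigues(np.array(pic["rvec"],float))[0];t=np.array(pic["tvec"],float).ravel()
    c=-R.T@t;d=R.T@np.linalg.inv(K)@np.array([u,v,1.]);return c+d*(z-c[2])/d[2]
E
python3 - <<'E'
from h import *
print(sense(),r.tip_extent)
for n in("scene","top"):
    p=optics.snapshot(n);cv2.imwrite(f"pics/a_{n}.png",p["color"])
    R=cv2.Rodrigues(np.array(p["rvec"],float))[0];print(n,"cam",(-R.T@np.array(p["tvec"]).ravel()).round())
    for q in("drawer_front","lever_knob","glue_jar","tape_roll","screwdriver","drawer","lever"):
        for d in spotter.search_frame(p,q)[:2]: print(n,q,round(d["p"],2),w(p,d["xyz"]).round(1),proj(p,w(p,d["xyz"])).round())
E
```

```text
{'time': 0.0, 'joint_pos': array([-7.62854718e+01,  7.51368050e+00,  8.53281586e+01, -4.91203109e-04,
        8.72631062e+01, -4.89640918e+00]), 'qd': array([-0.03214942, -0.0011401 ,  0.08259958, -0.02509382, -0.05687999,
       -0.04814842]), 'joint_efforts': array([ 1.03943315e-03, -5.69406009e+01, -5.00549912e+01, -2.48829483e-04,
        1.48976332e-02,  4.23762486e-06]), 'tool_pos': array([ 191.32693135, -568.04799178,  203.67011434]), 'tcp_rot': array([-1.79895396e+02, -8.46873828e-03,  1.86109535e+01]), 'ft_force': array([ 0.72682717, -0.72115579,  0.55264126]), 'wrist_torque': array([-0.06733433,  0.01025303, -0.02994664]), 'finger_gap': 85.2109431146129} 11.0
scene cam [1307.  250.  873.]
scene drawer_front 0.85 [515.2 124.6  35.6] [[366. 213.]]
scene lever_knob 0.96 [669.8  50.4 202.7] [[322. 202.]]
scene tape_roll 0.81 [ 696.3 -127.6   22.2] [[251. 245.]]
scene screwdriver 0.74 [539.8 249.4  21.7] [[411. 233.]]
scene screwdriver 0.58 [ 699.1 -127.2   24.2] [[251. 246.]]
scene drawer 0.68 [520.1 129.7  37.7] [[367. 214.]]
scene lever 0.96 [671.8  45.8 201.7] [[319. 203.]]
top cam [ 491.   40. 1087.]
top drawer_front 0.78 [546.7  89.6  23.3] [[300. 234.]]
top lever_knob 0.89 [663.3  63.  206.8] [[309. 176.]]
top glue_jar 0.55 [626.3 321.4  77.3] [[206. 201.]]
top tape_roll 0.98 [ 691.1 -126.8   26. ] [[383. 178.]]
top screwdriver 0.82 [524.7 252.5  20.9] [[237. 243.]]
top drawer 0.64 [547.8  92.4  22.5] [[299. 234.]]
top lever 0.95 [660.   63.  205.2] [[309. 177.]]
```

```bash
python3 - <<'E'
import cv2
for n,(y0,y1,x0,x1) in {"scene":(120,300,200,460),"top":(110,290,180,420)}.items():
    a=cv2.imread(f"pics/a_{n}.png")[y0:y1,x0:x1];cv2.imwrite(f"pics/b_{n}.png",cv2.resize(a,None,fx=3,fy=3,interpolation=2))
E
```

```text
(no output)
```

View pics/b_scene.png

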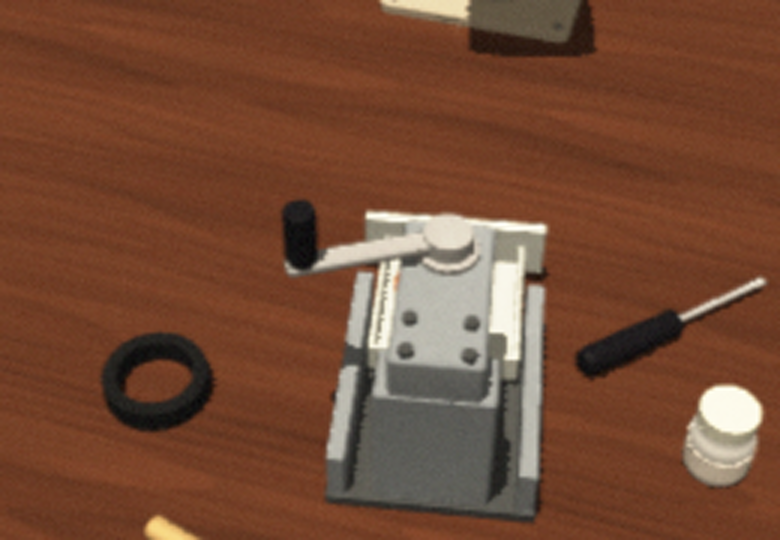

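View pics/b_top.png

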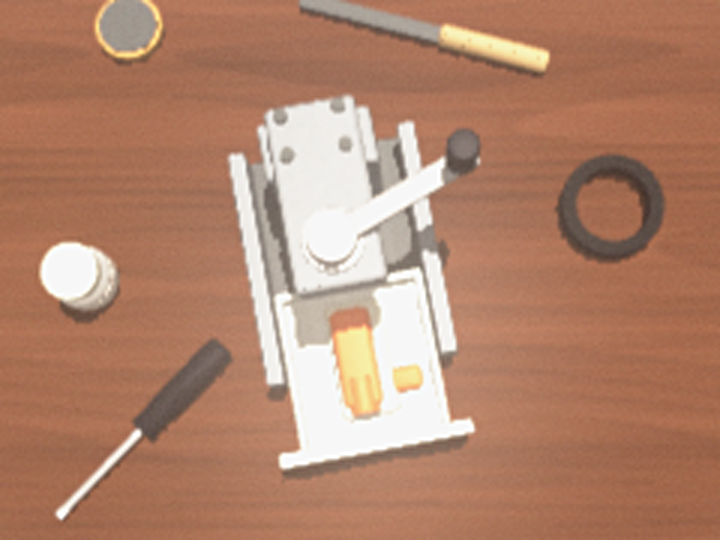

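View pics/a_top.png

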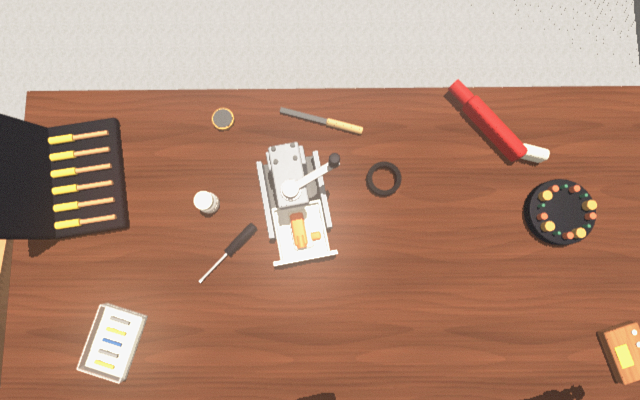

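```bash
python3 - <<'E'
from h import *
t=optics.snapshot("top");s=optics.snapshot("scene")
T=lambda x,y,z:ray(t,180+x/3,110+y/3,z).round(1)
S=lambda x,y,z:ray(s,200+x/3,120+y/3,z).round(1)
a,b=T(282,466,66),T(473,432,66);print("plate",a,b,(a+b)/2,np.linalg.norm(a-b))
d=a-b;print("yaw of y axis -90",np.degrees(np.arctan2(d[1],d[0]))-90)
print("scene plate top outer",S(367,212,66),S(546,226,66))
print("knob top",T(463,146,250),S(299,206,250))
for z in(199,215,225):print("pivot cap",z,T(331,234,z),S(448,228,z))
a,b=T(232,155,60),T(270,380,60);print("rail",a,b,np.degrees(np.arctan2(*(a-b)[1::-1])))
for nm,p in(("t",t),("s",s)):
  for q in("lever_knob","drawer_front","lever"):
    for m in spotter.masks_of(p,q)[:1]:
        ys,xs=np.nonzero(m["mask"]);print(nm,q,m["p"],xs.min(),xs.max(),ys.min(),ys.max(),xs.size)
E
```

```text
plate [468.4 152.2  66. ] [495.   -3.8  66. ] [481.7  74.2  66. ] 158.25157187213023
yaw of y axis -90 9.676600043684147
scene plate top outer [498.   -1.1  66. ] [469.4 155.4  66. ]
knob top [690.2   8.6 250. ] [690.2   9.2 250. ]
pivot cap 199 [637.7 103.3 199. ] [630.3 102.4 199. ]
pivot cap 215 [635.1 102.1 215. ] [646.3 105.9 215. ]
pivot cap 225 [633.4 101.4 225. ] [656.3 108.1 225. ]
rail [729.2 197.4  60. ] [538.7 163.4  60. ] 10.119466733581367
t lever_knob 0.82 282 339 154 197 665
t drawer_front 0.61 273 337 200 265 2751
t lever 0.56 282 339 153 197 730
s lever_knob 0.96 293 358 187 211 801
s drawer_front 0.61 322 381 191 246 930
s lever 0.58 294 356 187 210 704
```

Emit:
apply_moves(series=[[0,[0.116,0.316,0],-0.15],[0,[0.116,0.316,0],-0.15],[0,[0.116,0.316,0],-0.15],[0,[0.116,0.316,0],-0.15],[0,[0.116,0.316,0],-0.15]], grip_force=40)

```text
time: 1.82
tool_pos: [299.6, -273.5, 204.9]
tcp_rot: [180.0, -0.0, 10.0]
ft_force: [1.3, 0.4, 1.0]
finger_gap: -0.1
```

Emit:
apply_moves(series=[[0,[0.123,0.337,0],0],[0,[0.123,0.337,0],0],[0,[0.123,0.337,0],0],[0,[0.123,0.337,0],0],[0,[0.123,0.337,0],0]])

```text
time: 2.45
tool_pos: [406.7, 20.4, 205.4]
tcp_rot: [179.9, -0.1, 10.0]
ft_force: [1.3, -0.9, -0.8]
finger_gap: -0.1
```

Emit:
apply_moves(series=[[0,[0.015,0.04,-0.05],0],[0,[0.015,0.04,-0.1],0],[0,[0.015,0.04,-0.16],0],[0,[0.015,0.04,-0.16],0]])

```text
time: 2.95
tool_pos: [416.8, 60.5, 40.9]
tcp_rot: [-180.0, 0.4, 10.0]
ft_force: [-0.7, -1.1, 1.5]
finger_gap: 0.2
```

Emit:
apply_moves(series=[[0,[0.025,0.005,0],0],[0,[0.045,0.009,0],0],[0,[0.055,0.011,0],0],[0,[0.065,0.013,0],0]])

```text
time: 3.45
tool_pos: [483.2, 73.5, 42.7]
tcp_rot: [180.0, 0.3, 10.0]
ft_force: [-0.1, 0.6, 0.4]
finger_gap: 0.2
```

Emit:
apply_moves(series=[[0,[0.005,0.001,0],0],[0,[0.01,0.002,0],0],[0,[0.015,0.003,0],0],[0,[0.02,0.004,0],0]])

```text
time: 3.95
tool_pos: [503.3, 77.5, 42.6]
tcp_rot: [180.0, 0.3, 10.0]
ft_force: [-0.2, -0.4, 0.6]
finger_gap: 0.1
```

```bash
python3 - <<'E'
from h import *
for n,(y0,y1,x0,x1) in {"top":(110,290,180,420)}.items():
    p=optics.snapshot(n);a=p["color"][y0:y1,x0:x1];cv2.imwrite(f"pics/c_{n}.png",cv2.resize(a,None,fx=3,fy=3,interpolation=2))
print(sense()["ft_force"])
E
```

```text
[-0.54420239 -0.53674449  0.24604612]
```

View pics/c_top.png

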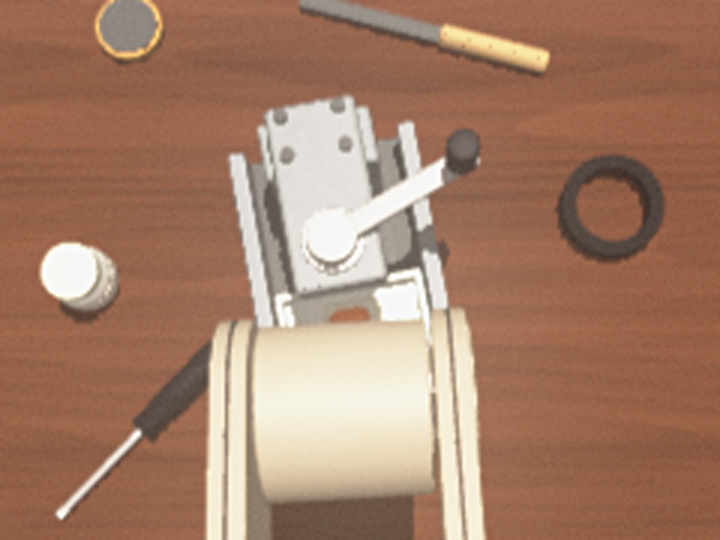

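```bash
python3 - <<'E'
from h import *
p=optics.snapshot("scene");a=p["color"][120:270,260:430];cv2.imwrite(f"pics/c_scene.png",cv2.resize(a,None,fx=4,fy=4,interpolation=2))
E
```

```text
(no output)
```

View pics/c_scene.png

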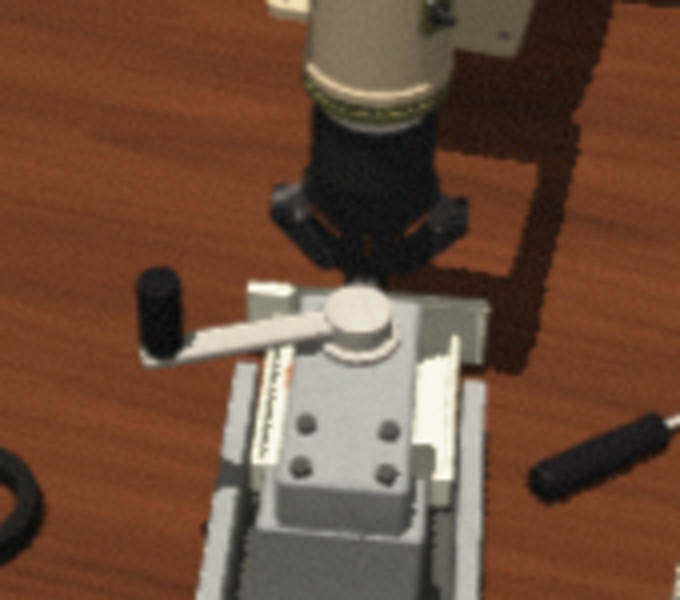

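```bash
python3 - <<'E'
from h import *
s=sense();P=s["tool_pos"];print(s["joint_pos"],P)
for n in("scene","top"):
    p=optics.snapshot(n);a=p["color"].copy()
    y=np.radians(10);f=np.array([np.cos(y),np.sin(y),0]);l=np.array([-f[1],f[0],0]);C=np.array([482,74.2,0])
    for Q in[P,P+[0,0,100]]: cv2.circle(a,tuple(int(v) for v in proj(p,Q)[0]),1,(0,0,255),-1)
    for o in(0,10):
      pts=proj(p,[C+f*o+l*80+[0,0,66],C+f*o-l*80+[0,0,66],C+f*o-l*80+[0,0,14],C+f*o+l*80+[0,0,14]]);cv2.polylines(a,[pts.round().astype(int)],True,(0,255-20*o,0))
    a=a[150:250,260:400] if n=="scene" else a[180:300,240:380]
    cv2.imwrite(f"pics/d_{n}.png",cv2.resize(a,None,fx=5,fy=5,interpolation=0))
    d=spotter.masks_of(p,"drawer_front")
E
```

```text
[ 3.01905336e+00  2.02849202e+00  1.08633610e+02 -4.44413308e-02
  6.96516496e+01  8.30332231e+01] [503.60437494  77.54684203  42.66641004]
```

View pics/d_scene.png

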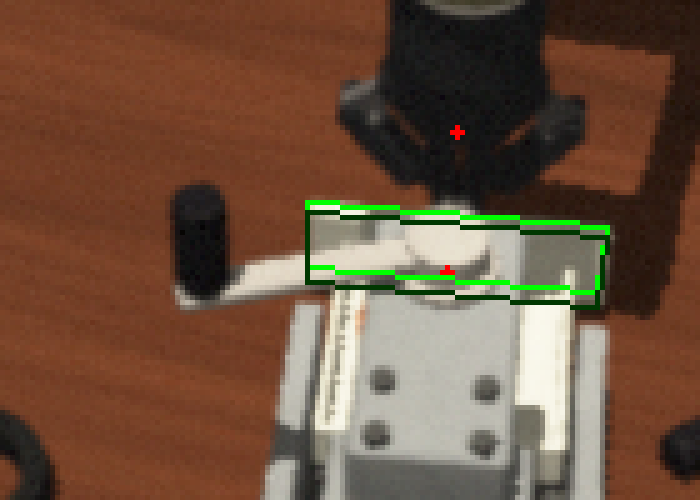

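View pics/d_top.png

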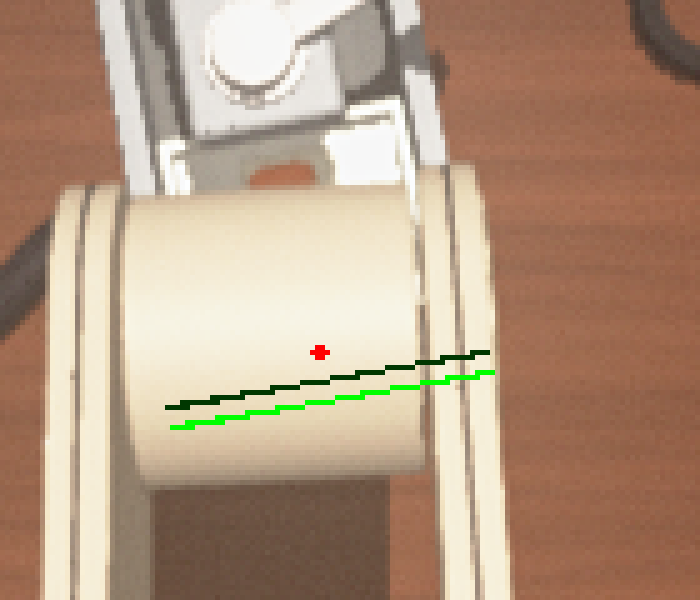

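```bash
python3 - <<'E'
from h import *
o=[]
a=cv2.imread("pics/a_scene.png")[170:260,290:400];b=optics.snapshot("scene")["color"][170:260,290:400]
o=np.hstack([a,b]);cv2.imwrite("pics/e.png",cv2.resize(o,None,fx=3.6,fy=3.6,interpolation=0))
E
```

```text
(no output)
```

View pics/e.png

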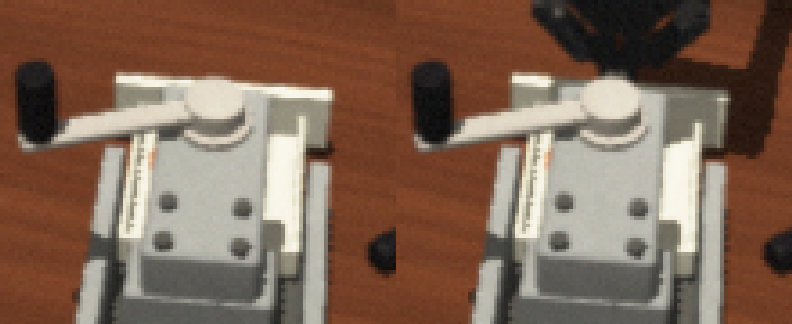

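```bash
python3 - <<'E'
from h import *
P=sense()["tool_pos"]
for n in("scene","top"):
    p=optics.snapshot(n);a=p["color"].copy();print(n,p["intrinsics"],cv2.Rodrigues(np.array(p["rvec"],float))[0].round(3).tolist())
    for h in range(0,400,50):
        q=proj(p,P+[0,0,h])[0];print(h,q.round(1));cv2.circle(a,tuple(int(round(v)) for v in q),1,(0,0,255),-1)
    a=a[60:260,220:480] if n=="scene" else a[150:350,200:460]
    cv2.imwrite(f"pics/f_{n}.png",cv2.resize(a,None,fx=3,fy=3,interpolation=0))
E
```

```text
scene [[436.18875959   0.         319.7971857 ]
 [  0.         436.18875959 199.40432386]
 [  0.           0.           1.        ]] [[-0.297, 0.955, -0.008], [0.674, 0.204, -0.71], [-0.676, -0.216, -0.704]]
0 [349.9 204.1]
50 [350.7 190.6]
100 [351.5 176.2]
150 [352.4 160.8]
200 [353.4 144.4]
250 [354.4 126.8]
300 [355.5 107.9]
350 [356.7  87.5]
top [[412.81728068   0.         316.40854802]
 [  0.         412.81728068 201.18878899]
 [  0.           0.           1.        ]] [[-0.006, -1.0, -0.008], [-0.991, 0.007, -0.131], [0.131, 0.007, -0.991]]
0 [304.9 251. ]
50 [304.1 250.8]
100 [303.3 250.5]
150 [302.4 250.2]
200 [301.3 249.9]
250 [300.2 249.5]
300 [298.9 249.1]
350 [297.4 248.6]
```

View pics/f_scene.png

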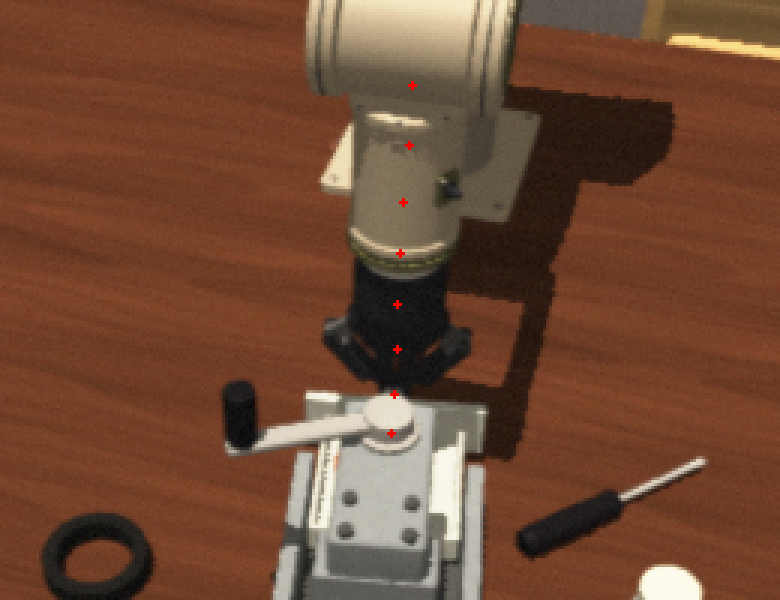

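View pics/f_top.png

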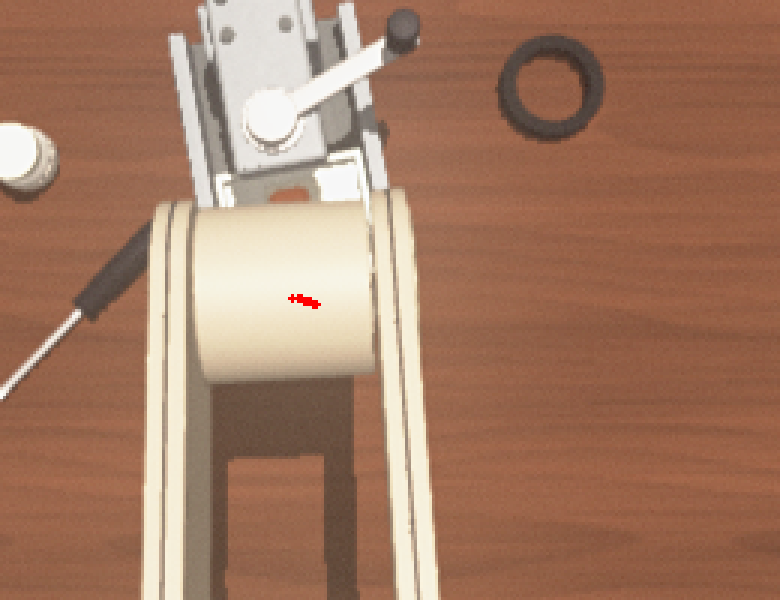

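```bash
python3 - <<'E'
from h import *
for n,boxes in{"scene":[(185,205,318,332),(190,215,368,385),(232,248,362,376)],"top":[(205,222,285,300),(198,210,305,325)]}.items():
    a=cv2.imread(f"pics/a_{n}.png");b=optics.snapshot(n)["color"]
    for (y0,y1,x0,x1) in boxes:
        t=a[y0:y1,x0:x1];S=b[y0-12:y1+12,x0-12:x1+12];m=cv2.matchTemplate(S,t,cv2.TM_CCOEFF_NORMED);_,v,_,l=cv2.minMaxLoc(m);print(n,v,l[0]-12,l[1]-12)
    if n=="scene":
        o=np.hstack([a[175:225,290:390],b[175:225,290:390]]);cv2.imwrite("pics/g.png",cv2.resize(o,None,fx=4,fy=4,interpolation=0))
    else:
        o=np.hstack([a[190:280,260:350],b[190:280,260:350]]);cv2.imwrite("pics/g2.png",cv2.resize(o,None,fx=4,fy=4,interpolation=0))
E
```

```text
scene 0.9991194605827332 0 0
scene 0.8369468450546265 0 1
scene 0.9987605810165405 0 0
top 0.7155449986457825 2 -1
top 0.9890161752700806 0 0
```

View pics/g.png

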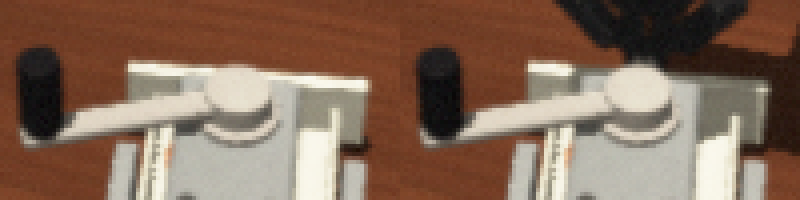

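View pics/g2.png

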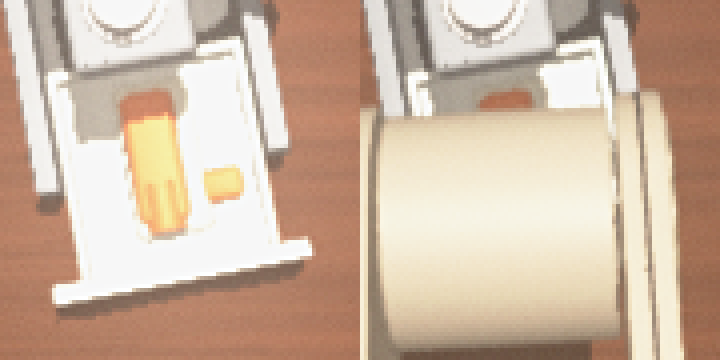

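Emit:
apply_moves(series=[[0,[0,0,0.06],0],[0,[0,0,0.1],0],[0,[0,-0.06,0.1],0],[0,[0,-0.12,0.1],0],[0,[0,-0.16,0.1],0]])

```text
time: 5.12
tool_pos: [503.0, -84.8, 143.0]
tcp_rot: [180.0, 0.3, 9.9]
ft_force: [1.0, 0.7, -0.4]
finger_gap: -0.1
```

Emit:
apply_moves(series=[[0,[0,0,-0.05],0],[0,[0,0,-0.09],0],[0,[0,0,-0.09],0]])

```text
time: 5.5
tool_pos: [499.6, -84.0, 49.6]
tcp_rot: [-179.9, 0.7, 9.9]
ft_force: [-0.2, 0.0, 0.1]
finger_gap: -0.1
```

```bash
python3 - <<'E'
from h import *
P=sense()["tool_pos"];print(P)
for n in("scene","top"):
    p=optics.snapshot(n);a=p["color"].copy()
    for h in (-11,0,62,150):
        q=proj(p,P+[0,0,h])[0];print(h,q.round(1));cv2.circle(a,tuple(int(round(v)) for v in q),1,(0,0,255),-1)
    a=a[60:260,200:460] if n=="scene" else a[150:350,240:500]
    cv2.imwrite(f"pics/k_{n}.png",cv2.resize(a,None,fx=3,fy=3,interpolation=0))
E
```

```text
[499.55828044 -84.04244034  49.56814098]
-11 [293.5 192.2]
0 [293.3 189.3]
62 [292.1 172.3]
150 [290.3 145.9]
-11 [369.1 252. ]
0 [369.6 252. ]
62 [372.7 251.7]
150 [378.  251.3]
```

View pics/k_scene.png

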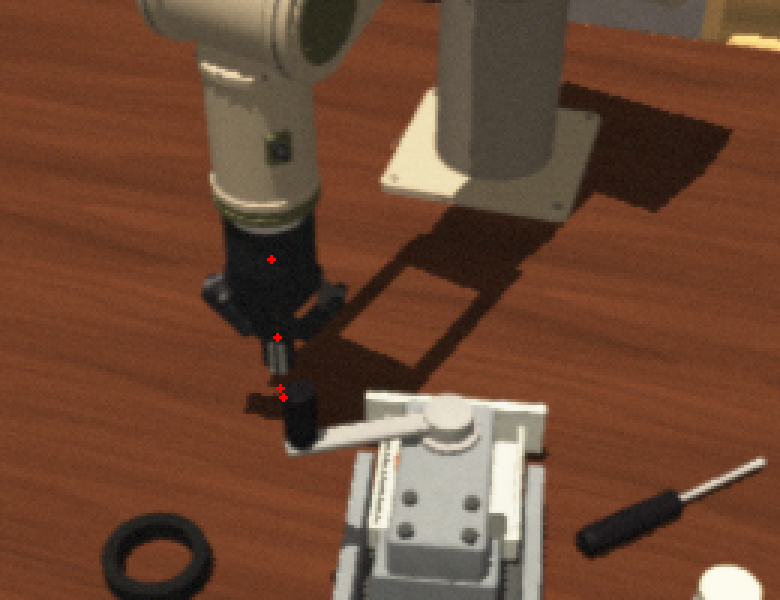

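View pics/k_top.png

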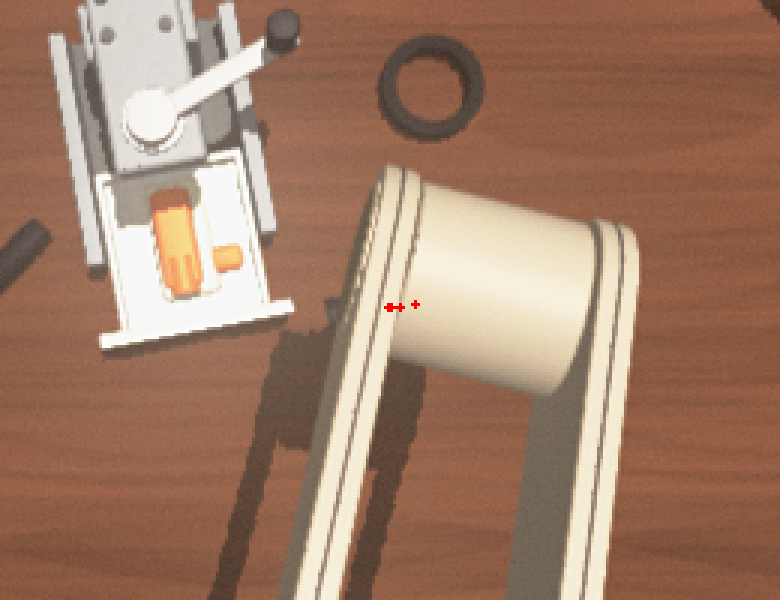

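```bash
python3 - <<'E'
from h import *
s=optics.snapshot("scene");t=optics.snapshot("top")
cv2.imwrite("pics/l1.png",cv2.resize(t["color"][225:275,320:400],None,fx=8,fy=8,interpolation=0))
cv2.imwrite("pics/l2.png",cv2.resize(s["color"][140:200,260:340],None,fx=8,fy=8,interpolation=0))
print("origin",proj(s,[0,0,0]),proj(t,[[0,0,0]]))
P=[np.array(p["intrinsics"],float)@np.c_[cv2.Rodrigues(np.array(p["rvec"],float))[0],np.array(p["tvec"],float).ravel()] for p in(s,t)]
X=cv2.triangulatePoints(P[0],P[1],np.array([[315.],[156.7]]),np.array([[350.7],[252.7]]));X=(X[:3]/X[3]).ravel();print(X,proj(s,X),proj(t,X))
E
```

```text
origin [[363.73726208 111.70515812]] [[337.4999161  457.54355869]]
[496.25331053 -23.98561395 176.55849665] [[313.68411434 156.59459393]] [[349.06890354 253.13564477]]
```

View pics/l1.png

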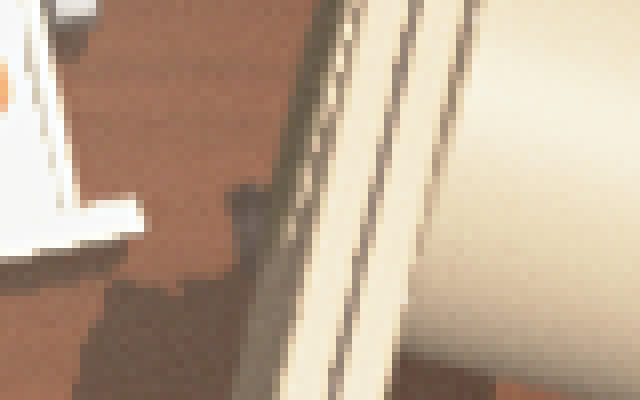

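View pics/l2.png

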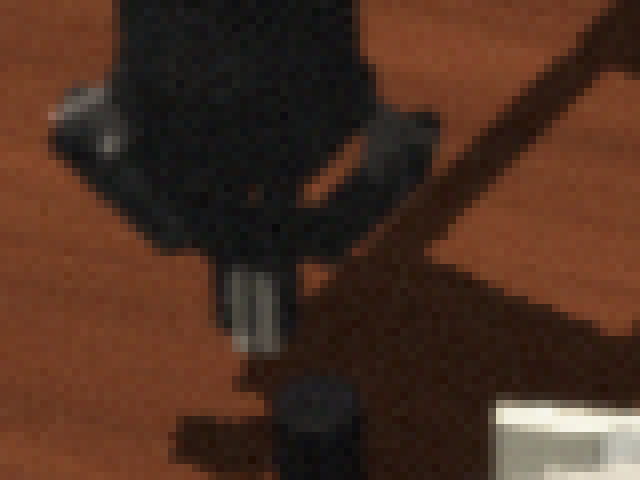

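Emit:
apply_moves(series=[[0,[-0.04,0,-0.02],0],[0,[-0.06,0,-0.03],0],[0,[-0.06,0,-0.03],0]])

```text
time: 6.08
tool_pos: [444.7, -85.0, 26.4]
tcp_rot: [179.8, 0.0, 10.0]
ft_force: [0.4, 0.8, 0.8]
finger_gap: -0.1
```

```bash
python3 - <<'E'
from h import *
P=sense()["tool_pos"];print(P,sense()["ft_force"])
s=optics.snapshot("scene")
for h in (-11,0,19):print(h,proj(s,P+[0,0,h]))
cv2.imwrite("pics/m.png",cv2.resize(s["color"][130:205,250:350],None,fx=7,fy=7,interpolation=0))
E
```

```text
[444.65979951 -85.04173986  26.38118332] [0.40673114 0.81742826 0.77422743]
-11 [[300.02929385 185.33384042]]
0 [[299.87703496 182.52679251]]
19 [[299.6095547  177.59552136]]
```

View pics/m.png

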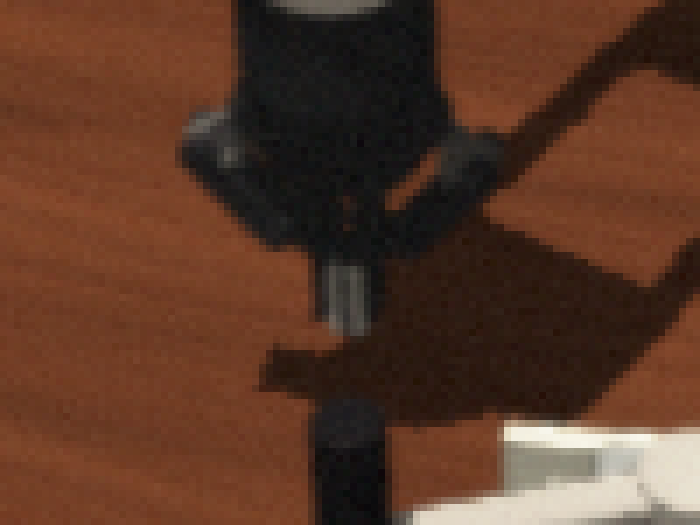

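Emit:
apply_moves(series=[[0,[-0.022,0.05,0],0],[0,[-0.022,0.1,0],0],[0,[-0.022,0.149,-0.011],0],[0,[-0.022,0.149,-0.011],0]])

```text
time: 6.62
tool_pos: [425.7, 66.8, 17.5]
tcp_rot: [179.8, -0.2, 10.2]
ft_force: [0.1, -0.2, 0.0]
finger_gap: -0.1
```

Emit:
apply_moves(series=[[0,[0.015,0.003,0],0],[0,[0.03,0.005,0],0],[0,[0.04,0.007,0],0],[0,[0.05,0.009,0],0],[0,[0.06,0.011,0],0]])

```text
time: 7.25
tool_pos: [486.3, 77.6, 17.7]
tcp_rot: [179.8, -0.2, 10.2]
ft_force: [-1.4, -0.1, 1.0]
finger_gap: -0.0
```

```bash
python3 - <<'E'
from h import *
print(sense()["tool_pos"],sense()["ft_force"])
s=optics.snapshot("scene")
a=cv2.imread("pics/a_scene.png")
cv2.imwrite("pics/n.png",cv2.resize(np.hstack([a[170:250,290:390],s["color"][170:250,290:390]]),None,fx=4,fy=4,interpolation=0))
E
```

```text
[486.34005107  77.6254477   17.66271379] [-1.3925567  -0.11131416  1.04677977]
```

View pics/n.png

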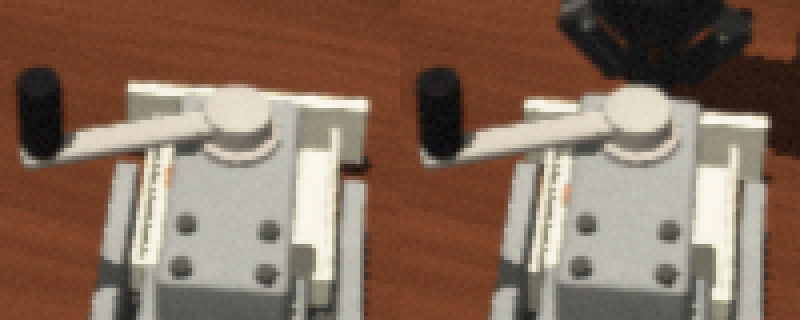

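Emit:
apply_moves(series=[[0,[0.004,0.0007,0],0],[0,[0.008,0.0014,0],0],[0,[0.012,0.002,0],0],[0,[0.016,0.003,0],0],[0,[0.02,0.0035,0],0]])

```text
time: 7.92
tool_pos: [507.7, 81.5, 17.8]
tcp_rot: [179.8, -0.3, 10.2]
ft_force: [-1.1, 1.5, -0.5]
finger_gap: -0.3
```

Emit:
apply_moves(series=[[0,[0.003,0.0005,0],0],[0,[0.006,0.001,0],0],[0,[0.009,0.0016,0],0]])

```text
time: 8.3
tool_pos: [516.3, 83.0, 17.8]
tcp_rot: [179.8, -0.2, 10.2]
ft_force: [-10.7, -1.1, 7.8]
finger_gap: 0.0
```

Emit:
apply_moves(series=[[0,[0.002,0.0004,0],0],[0,[0.004,0.0007,0],0]])

```text
time: 8.55
tool_pos: [518.4, 83.4, 17.6]
tcp_rot: [179.8, 0.1, 10.2]
ft_force: [-10.3, -1.8, 8.0]
finger_gap: -0.2
```

```bash
python3 - <<'E'
from h import *
print(sense()["tool_pos"],sense()["ft_force"])
s=optics.snapshot("scene")
a=cv2.imread("pics/a_scene.png")
cv2.imwrite("pics/o.png",cv2.resize(np.hstack([a[170:250,290:390],s["color"][170:250,290:390]]),None,fx=4,fy=4,interpolation=0))
E
```

```text
[518.39968133  83.42278826  17.63914997] [-10.34121176  -1.8084478    8.03094118]
```

View pics/o.png

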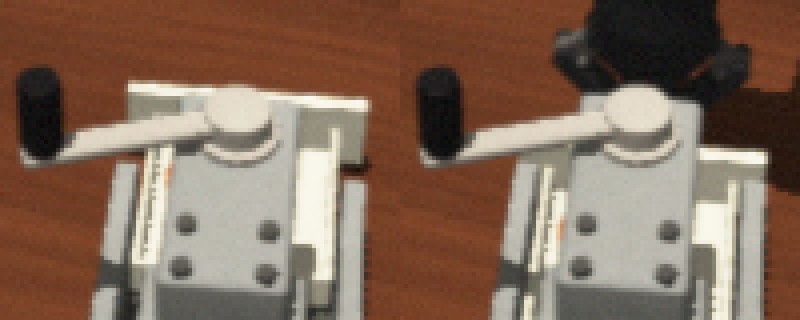

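Emit:
apply_moves(series=[[0,[0.002,0.0004,0],0],[0,[0.004,0.0007,0],0]])

```text
time: 8.85
tool_pos: [522.0, 84.1, 17.7]
tcp_rot: [179.8, 0.1, 10.2]
ft_force: [-6.1, -0.7, 4.3]
finger_gap: -0.4
```

Emit:
apply_moves(series=[[0,[0.002,0.0004,0],0],[0,[0.004,0.0007,0],0]])

```text
time: 9.1
tool_pos: [526.1, 84.8, 17.8]
tcp_rot: [179.8, 0.1, 10.2]
ft_force: [-2.8, 0.9, -0.5]
finger_gap: -0.2
```

Emit:
apply_moves(series=[[0,[0.002,0.0004,0],0],[0,[0.004,0.0007,0],0]])

```text
time: 9.35
tool_pos: [526.6, 85.0, 17.6]
tcp_rot: [179.8, 0.6, 10.2]
ft_force: [-28.7, -5.0, 24.5]
finger_gap: -0.2
```

Emit:
apply_moves(series=[[0,[0.002,0.0004,0],0]])

```text
time: 9.48
tool_pos: [526.2, 84.9, 17.5]
tcp_rot: [179.8, 0.9, 10.2]
ft_force: [-13.4, -2.8, 11.4]
finger_gap: 0.0
```

```bash
python3 - <<'E'
from h import *
print(sense()["tool_pos"],sense()["ft_force"])
s=optics.snapshot("scene")
a=cv2.imread("pics/a_scene.png")
cv2.imwrite("pics/q.png",cv2.resize(np.hstack([a[170:250,290:390],s["color"][170:250,290:390]]),None,fx=4,fy=4,interpolation=0))
E
```

```text
[526.22124299  84.90065718  17.49496755] [-13.42255089  -2.77279873  11.42899997]
```

View pics/q.png

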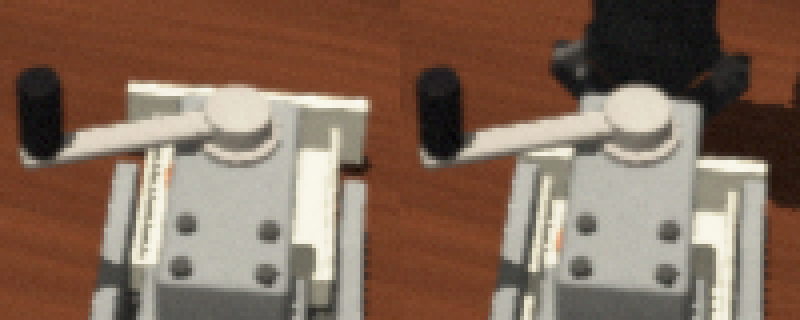

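Emit:
apply_moves(series=[[0,[-0.03,-0.005,0],0],[0,[-0.08,-0.014,0],0],[0,[-0.09,-0.016,0.06],0.18],[0,[-0.09,-0.016,0.12],0.36],[0,[-0.09,-0.016,0.18],0.54]])

```text
time: 10.15
tool_pos: [436.5, 68.8, 199.8]
tcp_rot: [179.7, 0.8, 41.5]
ft_force: [0.9, -0.6, -0.1]
finger_gap: 0.2
```

```bash
python3 - <<'E'
from h import *
P=sense()["tool_pos"];print(P,sense()["ft_force"])
s=optics.snapshot("scene");t=optics.snapshot("top")
cv2.imwrite("pics/s1.png",cv2.resize(s["color"][80:260,230:430],None,fx=3,fy=3,interpolation=0))
cv2.imwrite("pics/s2.png",cv2.resize(t["color"][130:290,240:400],None,fx=3.5,fy=3.5,interpolation=0))
for h in(-11,0,19):print(proj(s,P+[0,0,h]))
E
```

```text
[436.47866873  68.82616726 199.79243471] [ 0.910209   -0.64604515 -0.11199714]
[[355.52433041 145.23959114]]
[[355.74158814 141.76877664]]
[[356.1241366  135.65734971]]
```

View pics/s1.png

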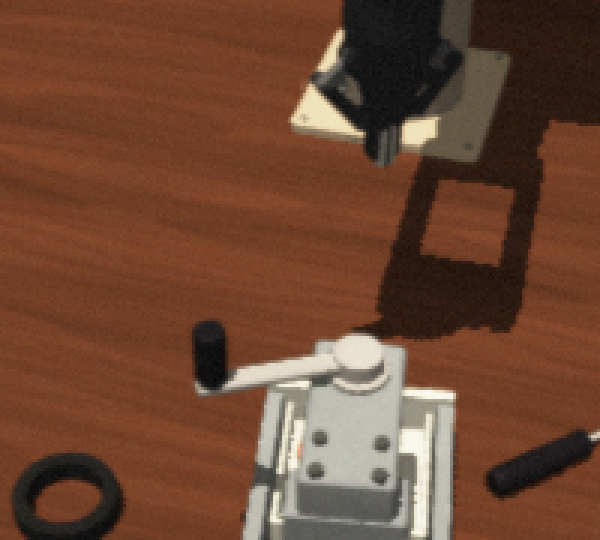

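View pics/s2.png

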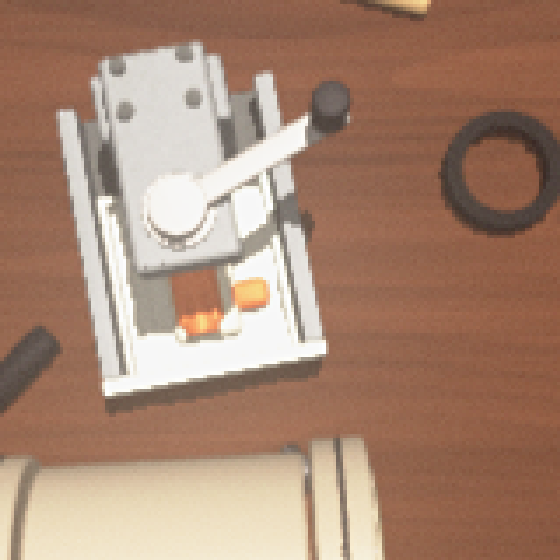

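Emit:
apply_moves(series=[[1,[0.02,-0.02,0.05],0.18],[1,[0.07,-0.06,0.05],0.36],[1,[0.12,-0.06,0.05],0.54],[1,[0.17,-0.06,0.05],0.72],[1,[0.22,-0.06,0.05],0.9]], grip_force=40)

```text
time: 10.88
tool_pos: [663.5, 8.7, 255.7]
tcp_rot: [179.2, 0.3, 93.3]
ft_force: [0.3, -0.5, 0.5]
finger_gap: 85.4
```

Emit:
apply_moves(series=[[1,[0.0265,0,0],0.18],[1,[0.0265,0,0],0.36],[1,[0.0265,0,0],0.463],[1,[0.0265,0,0],0.463]])

```text
time: 11.38
tool_pos: [690.5, 8.6, 255.0]
tcp_rot: [179.2, 0.3, 119.7]
ft_force: [-0.0, -0.4, 0.3]
finger_gap: 85.3
```

```bash
python3 - <<'E'
from h import *
S=sense();P=S["tool_pos"];print(P,S["tcp_rot"],S["joint_pos"])
s=optics.snapshot("scene")
cv2.imwrite("pics/u1.png",cv2.resize(s["color"][120:260,250:430],None,fx=4,fy=4,interpolation=0))
for h in(0,33):print((proj(s,P+[0,0,h])-[250,120])*4)
E
```

```text
[690.46187026   8.58148404 255.04125738] [179.21373989   0.26226647 119.71871493] [ -3.66159068  20.04653222  65.49946327   0.21403639  93.65312846
 -33.36697474]
[[196.92899587 267.71750176]]
[[194.24906974 220.02936631]]
```

View pics/u1.png

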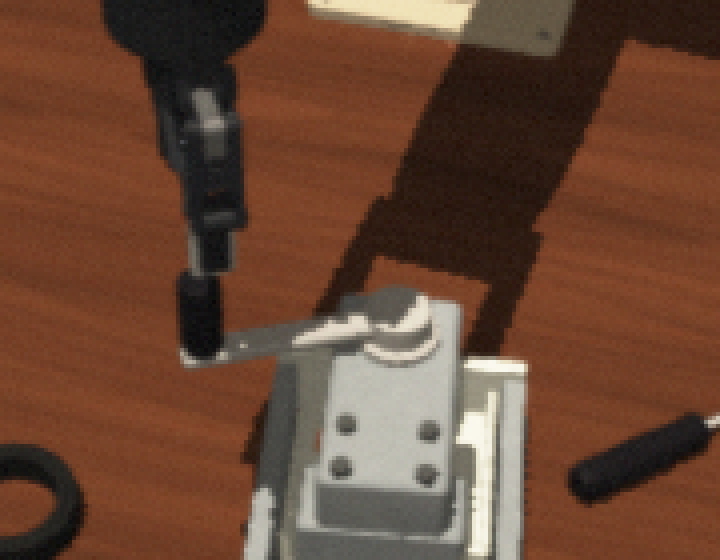

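Emit:
apply_moves(series=[[1,[0,0,-0.03],0],[1,[0,0,-0.05],0],[1,[0,0,-0.06],0],[1,[0,0,-0.065],0]])

```text
time: 11.92
tool_pos: [690.1, 8.6, 189.7]
tcp_rot: [179.2, 0.2, 119.6]
ft_force: [-0.3, 0.3, 0.0]
finger_gap: 85.1
```

```bash
python3 - <<'E'
from h import *
S=sense();P=S["tool_pos"];print(P,S["tcp_rot"])
s=optics.snapshot("scene");t=optics.snapshot("top")
cv2.imwrite("pics/v1.png",cv2.resize(s["color"][150:230,260:380],None,fx=6,fy=6,interpolation=0))
E
```

```text
[690.12163013   8.61929767 189.69118497] [179.24359011   0.24608505 119.60155809]
```

View pics/v1.png

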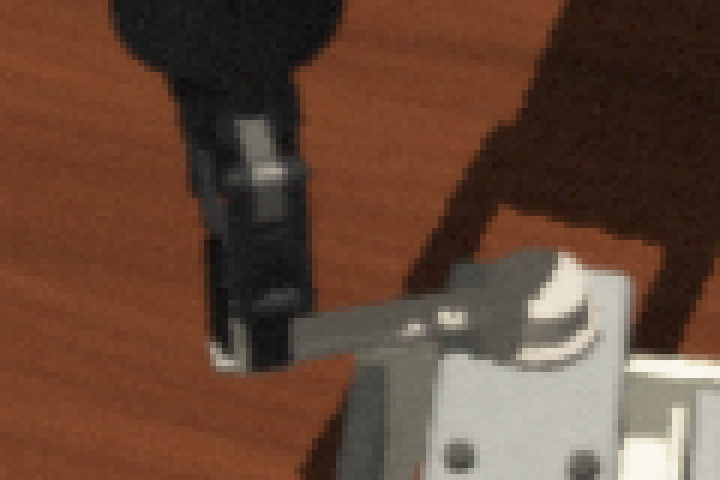

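Emit:
apply_moves(series=[[0.5,[0,0,-0.004],0],[0.5,[0,0,-0.004],0],[0.4,[0,0,-0.004],0],[0.35,[0,0,-0.004],0]], grip_force=40)

```text
time: 12.52
tool_pos: [690.5, 8.7, 186.5]
tcp_rot: [179.2, 0.3, 119.6]
ft_force: [0.1, -0.1, -0.3]
finger_gap: 30.2
```

Emit:
apply_moves(series=[[0.1,[0,0,0],0],[0.1,[0,0,0],0],[0.1,[0,0,0],0]], grip_force=40)

```text
time: 12.9
tool_pos: [690.8, 8.7, 186.8]
tcp_rot: [179.2, 0.3, 119.6]
ft_force: [3.3, 1.5, 2.1]
finger_gap: 22.9
```

```bash
python3 - <<'E'
from h import *
S=sense();P=S["tool_pos"];print(P,S["tcp_rot"],S["ft_force"],S["finger_gap"])
s=optics.snapshot("scene");t=optics.snapshot("top")
o=np.hstack([cv2.imread("pics/a_scene.png")[150:230,270:370],s["color"][150:230,270:370]])
cv2.imwrite("pics/x1.png",cv2.resize(o,None,fx=4,fy=4,interpolation=0))
o=np.hstack([cv2.imread("pics/a_top.png")[140:220,260:360],t["color"][140:220,260:360]])
cv2.imwrite("pics/x2.png",cv2.resize(o,None,fx=4,fy=4,interpolation=0))
E
```

```text
[690.76807518   8.71252294 186.80559188] [179.15707413   0.2960269  119.62187684] [3.28442161 1.50862365 2.12374667] 22.873507381582073
```

View pics/x1.png

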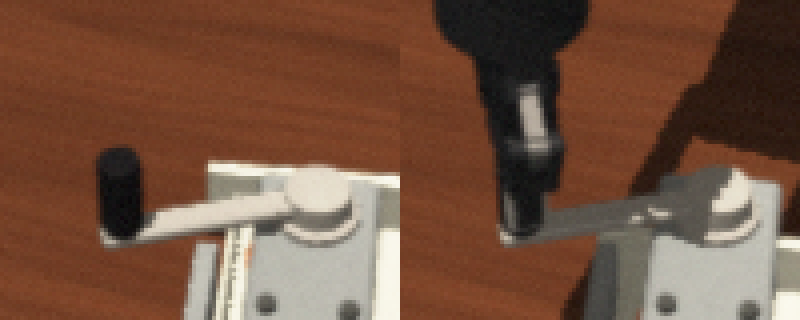

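View pics/x2.png

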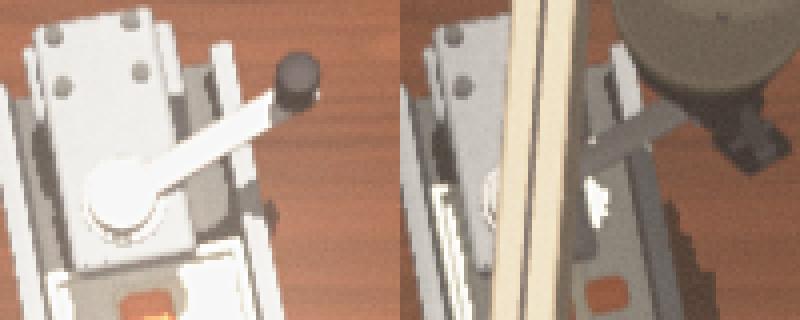

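```bash
cat > arc.py <<'E'
from h import *
import sys
def go(steps,c=np.array([636.0,104.1]),k0=np.array([690.5,8.7])):
    S=sense();P=S["tool_pos"][:2];a0=np.arctan2(*(k0-c)[::-1]);a=np.arctan2(*(P-c)[::-1]);R=110
    yaw=S["tcp_rot"][2]
    print("theta now",a0-a,"rad",np.linalg.norm(P-c),"chord",np.linalg.norm(P-k0),"yaw theta",np.radians(119.62-yaw),"F",S["ft_force"].round(1),"gap",S["finger_gap"])
    u=(P-c)/np.linalg.norm(P-c);tt=np.array([u[1],-u[0]]);f=S["ft_force"][:2];print("F radial",f@u,"tangential cw",f@tt)
    for th in steps:
        q=c+R*np.array([np.cos(a0-th),np.sin(a0-th)]);print(th,((q-P)/1000).round(4),round(-th-np.radians(yaw-119.62),3))
if __name__=="__main__":go([float(v) for v in sys.argv[1:]])
E
python3 arc.py .04 .08 .12 .16 .2
```

```text
theta now -0.002088266440364528 rad 109.97022594059044 chord 0.2504820170266727 yaw theta 1.8378986830894455e-05 F [4.  2.2 1.2] gap 22.842406124890637
F radial 0.1247199812723131 tangential cw -4.593874806921017
0.04 [-0.004  -0.0022] -0.04
0.08 [-0.008  -0.0042] -0.08
0.12 [-0.012 -0.006] -0.12
0.16 [-0.0161 -0.0076] -0.16
0.2 [-0.0202 -0.0091] -0.2
```

Emit:
apply_moves(series=[[0.1,[-0.004,-0.0022,0],-0.04],[0.1,[-0.008,-0.0042,0],-0.08],[0.1,[-0.012,-0.006,0],-0.12],[0.1,[-0.0161,-0.0076,0],-0.16],[0.1,[-0.0202,-0.0091,0],-0.2]], grip_force=60)

```text
time: 13.62
tool_pos: [670.4, -0.4, 186.9]
tcp_rot: [179.1, 0.3, 108.0]
ft_force: [5.7, 2.2, -0.1]
finger_gap: 22.8
```

```bash
python3 arc.py .24 .28 .32 .36 .4
```

```text
theta now 0.20088637724384584 rad 110.0249054977846 chord 22.050361328254738 yaw theta 0.20227508933990027 F [ 5.7  2.2 -0.1] gap 22.775008968506995
F radial -0.3051658752033254 tangential cw -6.092209374392752
0.24 [-0.0041 -0.0012] -0.038
0.28 [-0.0084 -0.0024] -0.078
0.32 [-0.0127 -0.0033] -0.118
0.36 [-0.017  -0.0041] -0.158
0.4 [-0.0214 -0.0047] -0.198
```

Radial force is near zero, so the pivot estimate is good.

Emit:
apply_moves(series=[[0.1,[-0.0041,-0.0012,0],-0.038],[0.1,[-0.0084,-0.0024,0],-0.078],[0.1,[-0.0127,-0.0033,0],-0.118],[0.1,[-0.017,-0.0041,0],-0.158],[0.1,[-0.0214,-0.0047,0],-0.198]])

```text
time: 14.25
tool_pos: [649.1, -5.1, 186.9]
tcp_rot: [179.1, 0.3, 96.6]
ft_force: [7.9, 0.9, -0.7]
finger_gap: 22.8
```

```bash
python3 arc.py .44 .48 .52 .56 .6
```

```text
theta now 0.39936135151234553 rad 110.00917115160141 chord 43.614639567268455 yaw theta 0.4025857336161089 F [ 7.9  0.9 -0.7] gap 22.814382237259338
F radial 0.015960187928222135 tangential cw -7.921628264220987
0.44 [-0.0044 -0.0004] -0.037
0.48 [-0.0088 -0.0007] -0.077
0.52 [-0.0132 -0.0008] -0.117
0.56 [-0.0176 -0.0007] -0.157
0.6 [-0.022  -0.0004] -0.197
```

Emit:
apply_moves(series=[[0.1,[-0.0044,-0.0004,0],-0.037],[0.1,[-0.0088,-0.0007,0],-0.077],[0.1,[-0.0132,-0.0008,0],-0.117],[0.1,[-0.0176,-0.0007,0],-0.157],[0.1,[-0.022,-0.0004,0],-0.197]])

```text
time: 14.88
tool_pos: [627.4, -5.5, 186.9]
tcp_rot: [179.0, 0.3, 85.1]
ft_force: [9.5, 1.0, -1.8]
finger_gap: 22.6
```

```bash
python3 arc.py .64 .68 .72 .76 .79
```

```text
theta now 0.5973212911714418 rad 109.93811629557153 chord 64.67645333973817 yaw theta 0.6019155818116277 F [ 9.5  1.  -1.8] gap 22.647919941330624
F radial -1.7675243175336008 tangential cw -9.396457711633866
0.64 [-0.0047  0.0004] -0.038
0.68 [-0.009  0.001] -0.078
0.72 [-0.0134  0.0018] -0.118
0.76 [-0.0177  0.0028] -0.158
0.79 [-0.0208  0.0036] -0.188
```

Emit:
apply_moves(series=[[0.1,[-0.0047,0.0004,0],-0.038],[0.1,[-0.009,0.001,0],-0.078],[0.1,[-0.0134,0.0018,0],-0.118],[0.1,[-0.0177,0.0028,0],-0.158],[0.1,[-0.0212,0.0037,0],-0.192]])

```text
time: 15.5
tool_pos: [606.7, -1.8, 186.9]
tcp_rot: [178.9, 0.2, 74.0]
ft_force: [9.6, 1.4, -2.4]
finger_gap: 22.8
```

```bash
python3 arc.py .8; python3 - <<'E'
from h import *
s=optics.snapshot("scene");t=optics.snapshot("top")
cv2.imwrite("pics/y1.png",cv2.resize(s["color"][150:250,270:390],None,fx=5,fy=5,interpolation=0))
cv2.imwrite("pics/y2.png",cv2.resize(t["color"][130:290,180:420],None,fx=3,fy=3,interpolation=0))
E
```

```text
theta now 0.7890625128879196 rad 109.89040826564548 chord 84.47050637429449 yaw theta 0.7961751231866918 F [ 9.6  1.4 -2.4] gap 22.775378842143564
F radial -3.921441695204332 tangential cw -8.897023220797923
0.8 [-0.0012  0.0002] -0.004
```

View pics/y1.png

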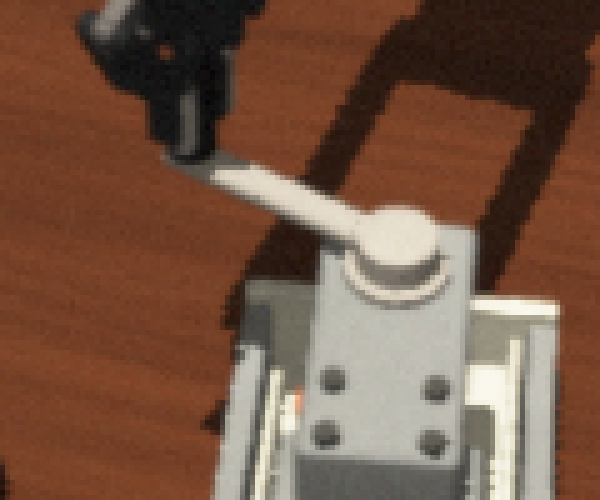

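View pics/y2.png

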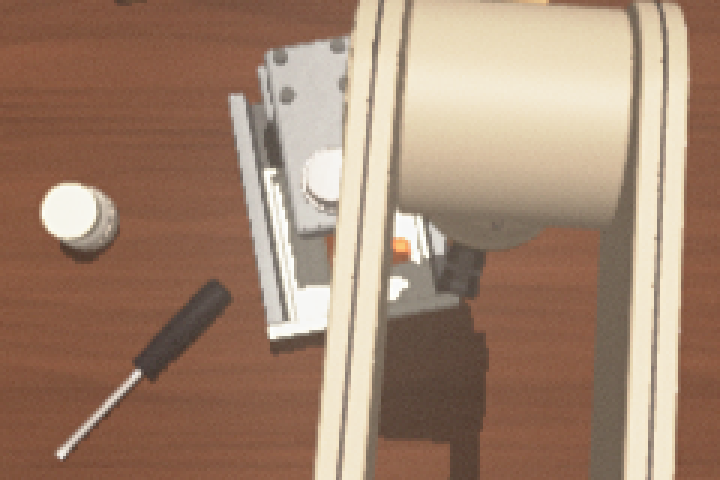

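```bash
python3 - <<'E'
from h import *
s=optics.snapshot("scene");c=np.array([636.0,104.1]);a0=np.arctan2(8.7-104.1,54.5)
im=cv2.resize(s["color"][150:250,270:390],None,fx=5,fy=5,interpolation=0)
for th,col in((.72,(255,0,0)),(.79,(0,255,0)),(.87,(0,0,255))):
    L=[np.r_[c+r_*np.array([np.cos(a0-th),np.sin(a0-th)]),199] for r_ in(20,122)]
    q=((proj(s,L)-[270,150])*5).astype(int);cv2.line(im,tuple(map(int,q[0])),tuple(map(int,q[1])),col,1)
cv2.imwrite("pics/z1.png",im);S=sense();print(S["ft_force"],S["qd"],S["time"])
E
```

```text
[ 8.71386757  0.1591356  -2.46766795] [-0.00466494  0.11427525 -0.14211985 -0.0095477   0.05359467 -0.44938969] 15.65
```

View pics/z1.png

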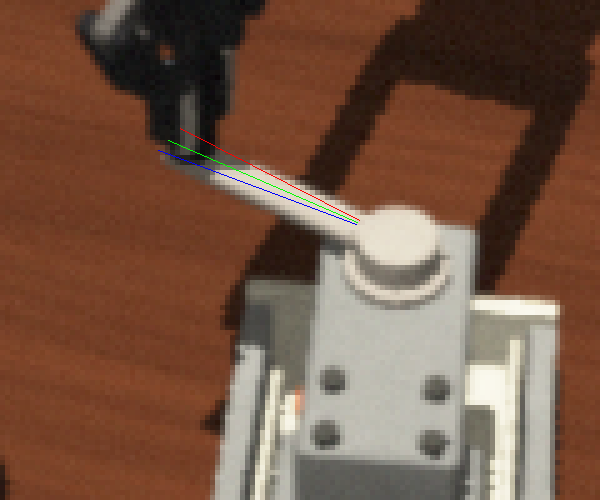

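```bash
python3 - <<'E'
from h import *
s=optics.snapshot("scene");c=np.array([636.0,104.1]);a0=np.arctan2(8.7-104.1,54.5)
def fit(img,th):
    g=img.min(axis=2).astype(float)
    rs=np.arange(40,82,2.);off=np.arange(-25,25.1,.5);pts=[]
    u=np.array([np.cos(a0-th),np.sin(a0-th)]);n=np.array([-u[1],u[0]])
    for r_ in rs:
        Q=np.array([np.r_[c+r_*u+o*n,199] for o in off]);q=proj(s,Q).astype(np.float32)
        v=cv2.remap(g.astype(np.float32),q[:,0].reshape(1,-1),q[:,1].reshape(1,-1),1)[0]
        m=v>130
        if m.sum()>4: pts.append((r_,off[m].mean(),off[m].min(),off[m].max()))
    p=np.array(pts);print(p[::4].round(1));k=np.polyfit(p[:,0],p[:,1],1);return th-np.arctan(k[0]),k
A=cv2.imread("pics/a_scene.png")
print(fit(A,0.0));print(fit(s["color"],.79))
E
```

```text
[[ 40.   -2.9 -25.   25. ]
 [ 48.    5.6 -25.   25. ]
 [ 56.    6.6  -9.   25. ]
 [ 64.    2.5  -6.5  11.5]
 [ 72.    5.3  -6.   25. ]
 [ 80.    2.5  -6.5  11.5]]
(np.float64(-0.008070713344190874), array([0.00807089, 3.34503968]))
[[40.   2.  -7.  11. ]
 [48.   2.  -7.  11. ]
 [56.   1.5 -7.5 10.5]
 [64.   1.8 -7.5 11. ]
 [72.   1.5 -7.5 10.5]
 [80.   1.5 -7.5 10.5]]
(np.float64(0.8034732106625001), array([-0.01347403,  2.47510823]))
```

```bash
python3 arc.py .8; python3 -c "
from h import *
print(hand_in(),sense()['tool_pos'],sense()['ft_force'])"
```

```text
theta now 0.7871638383598152 rad 109.87992129487309 chord 84.27384563954695 yaw theta 0.7949269431002683 F [ 9.4 -0.5 -2.8] gap 22.55911640218208
F radial -1.988145843504096 tangential cw -9.20876710422681
0.8 [-0.0014  0.0003] -0.005
the job is handed in; nothing more can be done
the job is handed in; nothing more can be done
```

The drawer is pushed home, the lever is swung four clicks on, and the job is handed in with the gripper still holding the knob. No verdict was reported.

- **Drawer:** I pushed it in with the shut fingers. Resistance rose to about 10 N, then gave way, and about 4 mm further on I met a hard stop at about 29 N. Pictures from both cameras afterwards show the front plate against the rails.
- **Lever:** The last arm reading puts it 0.79 rad on, with the knob 84 mm from its start (allowed 77.5 to 93.7 mm). A separate estimate from the scene picture gave about 0.80 rad. The lever was pulling on the closed gripper with about 9 N, and the fingers stood at 22.6 mm on the 24 mm knob.
- **Bystanders:** I touched none of them. The jar and screwdriver look unmoved in the last top picture. The tape roll was hidden by the arm there; it was in place when last seen, just before I gripped the knob.

**Disagreement:** The cameras show the fingertips about 30 mm higher than the reported tool position and `tip_extent` imply. Because of this my first push passed over the plate without touching it. I then used the height seen in the pictures for the drawer push and the knob grasp, and both worked.

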